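# Hold a re-glued ring box in the spring press

## Task

The navy-blue ring box has just been re-glued: lay it upright and square in the little press, between the low side lips in front of the pressure pad, and let go of it. Then push the red handle forward until you feel the box seat against the back stop, go on until the edge of the grey carriage stands in the green band of the sprung rod (about 10 N on the box, never as much as 20 N), and finish while holding the handle there: it springs back if let go. Leave the maroon box, the bell and the candle where they are.

Things in the scene. Friction and masses are not known exactly. Their poses are not given: they have to be found in the camera images.
- press: Glue press fixed on the table: pale wooden bed 250 x 90 x 12 mm. Origin on the table top below the middle of the box's place; x points from handle to back stop (the way to push), z up. Bed from x = -135 to 115 mm. Back stop: fixed dark steel block 56 mm wide, top 54 mm above the table, its front face somewhere from x = 55 to 85 mm, different each time and not told: feel for it.
- press_seat (a point): Where to lay the box: middle of the grey felt patch (62 x 50 mm), on the bed's upper face, 12 mm above the table; axes as the press. Two aluminium lips, tops 18 mm above the table, 7 mm thick, inner faces at y = +-30 mm, run along both sides. A box centred here stands 20 mm clear of the retracted pad and 30 mm or more clear of the back stop.
- handle (a joint): Travel of the red handle and grey carriage along the press's +x, in m: 0 fully back (where it starts), end of travel 0.115. A nearly constant return spring pushes it back with 3 to 3.6 N.
- handle_grip (a point): Middle of the red handle, 79 mm above the table: an upright paddle 16 mm thick along the press's x, 38 mm wide, from 49 to 99 mm above the table, on the grey carriage (30 mm along x, 58 mm wide, top 49 mm above the table). At press x = -100 mm when fully back; axes as the press.
- pad (a joint): Compression of the pressure pad's spring, m: 0 free (at start), 0.028 at its end; 600 N/m, so 0.0167 is 10 N on the box. Pad: black plate 44 mm wide, 17 to 51 mm above the table, its face 55 mm ahead of the handle's middle when free. Its rod sinks into the carriage as it is compressed, white part first; green at the carriage's edge means 0.0117 to 0.0233 (7 to 14 N), then red.
- navy_centre (a point): Centre of the navy-blue velvet ring box, 50 x 50 x 42 mm with a gold band round it, half-way up (21 mm above its underside); loose, 40 to 100 g. Axes along its edges, z up. Either pair of sides may face the pad.
- maroon_centre (a point): Centre of the maroon ring box of the same size, loose; not to be used or disturbed. It and the navy one may change places.
- bell: Counter bell, steel dome on a black base, 80 mm across, 70 mm high, origin under its centre; loose bystander.
- candle: Green candle in a glass, 76 mm across, 90 mm high, origin under its centre; loose bystander.
There are look-alikes about, which are no part of the job. Leave any turquoise or white look-alike of the part that bears navy_centre alone.

How it is judged:
On the way, in this order (a step that is already met when the one before it is completed fails the run):
1. the navy box lies upright and square on the press bed between the lips, released, with the pad not yet pressing (y of navy_centre in the frame of press between -0.008 and 0.008 m and x of navy_centre in the frame of press between -0.022 and 0.068 m and z of navy_centre in the frame of press between 0.029 and 0.037 m and angle between navy_centre's own z axis and vertical below 0.1 rad and (angle between the x axis of navy_centre and the x axis of press, either way round below 0.14 rad or angle between the x axis of navy_centre and the y axis of press, either way round below 0.14 rad) and contact force between each of the fingers, pad and navy_box below 0.3 N and linear speed of navy_box below 0.02 m/s), for 0.2 s.
2. the pad has pushed the box home: it stands still under more than 3 N from the pad, not touched by the fingers (y of navy_centre in the frame of press between -0.008 and 0.008 m and x of navy_centre in the frame of press between -0.022 and 0.068 m and z of navy_centre in the frame of press between 0.029 and 0.037 m and angle between navy_centre's own z axis and vertical below 0.1 rad and (angle between the x axis of navy_centre and the x axis of press, either way round below 0.14 rad or angle between the x axis of navy_centre and the y axis of press, either way round below 0.14 rad) and contact force between the fingers and navy_box below 0.3 N and contact force between pad and navy_box above 3 N and linear speed of navy_box below 0.01 m/s), for 0.1 s.
At the end, for the whole second after the job is handed in: The navy box lies upright in the bed (within 8 mm of its centre line, square within 8 degrees, not touched by the fingers), still, clamped between pad and back stop, and the robot holds the handle so that the pad presses the box with 7 to 14 N (spring compressed 11.7 to 23.3 mm, the green band) (y of navy_centre in the frame of press between -0.008 and 0.008 m and x of navy_centre in the frame of press between -0.022 and 0.068 m and z of navy_centre in the frame of press between 0.029 and 0.037 m and angle between navy_centre's own z axis and vertical below 0.1 rad and (angle between the x axis of navy_centre and the x axis of press, either way round below 0.14 rad or angle between the x axis of navy_centre and the y axis of press, either way round below 0.14 rad) and contact force between the fingers and navy_box below 0.3 N and contact force between pad and navy_box between 7 and 14 N and value of joint pad between 0.0117 and 0.0233 m and linear speed of navy_box below 0.01 m/s and contact force between any of the fingers, the arm and handle above 3 N); the arm keeps its last pose, push and grip.
It fails at once if the pad presses the box with 20 N or more (contact force between pad and navy_box above 20 N).
It fails at once if a bystander is moved more than 20 mm (distance of any of maroon_centre, bell, candle from where it was at the start of the episode above 0.02 m).
It also fails if it takes over 58 s, if anything falls off the work surface, if the arm or the gripper's body presses on something with over 40 N, if the wrist force passes 120 N, or if a joint passes its speed limit or range.

## Robot

A 7-joint arm with a two-finger parallel gripper is mounted at the origin on a cart in front of the work surface, level with it; the furniture and walls round the work are solid. World frame = base frame: x ahead of the robot, y to its left, z up, the work surface at z = 0. Lengths are in m, angles in rad, forces in N, time in s.
With the tool pointing down it reaches from about 0.425 to 1.025 m from the base axis. Payload 9.4 kg.
Tool frame: the origin (TCP) lies midway between the tips of the shut fingers; the grasp point (between the pads) lies 19 mm behind it (bot.grip_depth is the distance from the TCP to the grasp point, in m); z points along the fingers, y is the line along which they close (so a half turn about z gives the same grasp; the last joint's range is limited). The gripper opens to 93 mm and grips with 3 to 60 N. Pads are 15 mm wide; open, the fingers measure 128 mm over their backs; the gripper's body (75 mm by 188 mm) begins 65 mm behind the grasp point.
Start: joints at [-1.402, 0.599, -0.003, 1.599, 0.002, 0.943, -0.08], TCP at [0.176, 0.703, 0.219] pointing down, gripper open.
Joint ranges: [-2.57, 2.57], [-0.35, 1.97], [-1.29, 1.29], [0.11, 2.56], [-1.05, 4.19], [0.11, 1.86], [-2.63, 2.63]. Speed limits (rad/s): [2.22, 2.22, 3.01, 3.01, 3.14, 3.14, 3.14].

## Interface

Orientations are given as a unit quaternion [x, y, z, w].
In Python, from bench import bot gives the robot as it stands.
- The arm moves only by the tool play_rows, never from a script. Its argument "commands" is a list of rows, each a list of 3 entries, a list of its own where there are three numbers: the turn, a rotation vector about the tool's x, y, z scaled (see below), then the shift along the tool's x, y, z scaled (see below), then the closure in counts, from 0 (fully open) to 255 (shut). In form: [[[rx, ry, rz], [tx, ty, tz], claw], ...]. A call has 1 to 8 rows; each row shifts and turns the commanded pose from where the row before left it, along the tool's axes as they then stand; what a row does not reach is not made up. The controller multiplies each number of a shift by 0.2 m and each number of a turn by 60 degrees. A row lasts 1/10 s, in which the tool goes at most 50 mm and 8.59 degrees, less where a joint would pass 70% of its speed; a pose out of reach is approached as far as the arm can. A call with a number of a shift or a turn outside -1 to 1 is refused whole. A call with a gripper value outside its range is refused whole. The fingers move at their own pace and stop on an object; "squeeze" is the grip in N (left out, the last holds). Time passes only in rows, so rows that do not move let the fingers close. It gives the time, the measured TCP pose, the force, the opening and the grip force at its end, in the units of the state.
- bot.observe(): the state, without advancing time (a new reading comes with each control period).
- bot.read_camera(name): name is "scene" or "top" or "wrist"; returns (picture, depth): 400x640x3 uint8, red, green, blue; 400x640 float32, m along the optical axis (not along the pixel's ray), 0 where there is no reading.
- bot.get_calibration(name): a dict with "fx", "fy", "cx", "cy" (pixels), "cam_to_world" (4x4, takes a point from camera to world coordinates). Camera axes: x right, y down, z forward; pixel columns grow to the right and rows downward; lengths in m; the calibration is good to about 2 mm. A picture is of the moment at which its call begins: read the wrist's pose just before it. get_calibration takes no time and is no camera call; for the wrist camera it gives the pose at the moment of the call.
- bot.job_done(): hands the job in; it is judged then, once.
The state is a dict: "t": time; "joints": joint angles; "joint_vel": joint speeds; "joint_torque": joint torques, N m; "eef_pos": TCP position; "tcp_rot": TCP orientation; "contact_force": force on the tool from outside, world axes, zero at the start; "ft_torque": the same for the moment, N m; "gripper_width": finger opening in m; "finger_force": force on a finger pad.
Only numpy, scipy, OpenCV 4.12 (cv2) and the standard library are available. Lean on these libraries where they do the work, as an engineer would, in place of code of your own. Each camera call takes 0.05 s, during which the arm holds its last target. There are 200 camera calls.

## Working session

There is one attempt and no reset: what is moved stays moved. The work goes in short steps, Python scripts to look and compute and a tool call to move; the robot and the scene stay as the last step left them, time stands still between calls to the robot, and variables do not carry over. Pictures are saved under pics/ and viewed, at most 10 in all, crops included, and the job is handed in when it is done.

Besides the shell and the picture viewer there is one more tool, called after ">>>" by a JSON object that holds its "method" and its "body". play_rows: Moves the arm, as the interface text tells. Its arguments: {"type":"object","properties":{"commands":{"type":"array"},"squeeze":{"type":"number"}},"required":["commands"]}

```bash
mkdir -p pics; cat > h.py <<'E'
import numpy as np, cv2
from bench import bot
from scipy.spatial.transform import Rotation as R
def snap(n,f):
    im,d=bot.read_camera(n); cv2.imwrite(f'pics/{f}.png',im[:,:,::-1]); np.savez(f'pics/{f}.npz',im=im,d=d,**{k:np.array(v) for k,v in bot.get_calibration(n).items()})
    return im,d
def pts(f):
    z=np.load(f'pics/{f}.npz'); d=z['d']; v,u=np.mgrid[:d.shape[0],:d.shape[1]]
    P=np.stack([(u-z['cx'])/z['fx']*d,(v-z['cy'])/z['fy']*d,d],-1); T=z['cam_to_world']
    return z['im'],d,P@T[:3,:3].T+T[:3,3]
E
python3 - <<'E'
from h import *
snap('top','top0'); snap('scene','scene0')
s=bot.observe(); print(s)
for n in('top','scene'): print(bot.get_calibration(n))
E
```

```text
{'t': 0.1, 'joints': array([-1.40169991,  0.60006662, -0.00257627,  1.60000151,  0.00179719,
        0.94290219, -0.07980844]), 'joint_vel': array([-3.85234024e-04, -1.94201483e-03,  1.82165525e-03, -2.28292322e-03,
       -9.19033087e-05, -1.34559731e-03, -1.44093422e-04]), 'joint_torque': array([ 5.83107962e-03, -7.66557813e+01,  1.50239032e+00, -2.52934867e+01,
       -5.23253891e-02,  1.35971748e-02,  4.90424316e-05]), 'eef_pos': array([0.17630386, 0.70281107, 0.21784759]), 'tcp_rot': array([ 1.22551576e-01,  9.92461908e-01, -6.86995698e-04, -3.05256480e-05]), 'contact_force': array([-0.45762934, -0.03860198,  0.35595618]), 'ft_torque': array([-0.04845956,  0.03017127,  0.02232304]), 'finger_force': 0.0, 'gripper_width': 0.09298913407482381}
{'fx': 482.3577498473877, 'fy': 482.3577498473877, 'cx': 315.5140707318372, 'cy': 201.99076759066094, 'cam_to_world': array([[-0.06358446, -0.97462499,  0.21462326,  0.25064025],
       [-0.99796451,  0.06314828, -0.00889534,  0.00397579],
       [-0.00488347, -0.214752  , -0.9766564 ,  1.50151537],
       [ 0.        ,  0.        ,  0.        ,  1.        ]])}
{'fx': 405.25294321449985, 'fy': 405.25294321449985, 'cx': 312.7450510904423, 'cy': 200.40247262462202, 'cam_to_world': array([[ 0.88053587, -0.25502192,  0.39952521,  0.08798934],
       [-0.47370802, -0.44497035,  0.76000138, -0.91113227],
       [-0.01604014, -0.85846678, -0.51261828,  0.69290498],
       [ 0.        ,  0.        ,  0.        ,  1.        ]])}
```

View pics/top0.png

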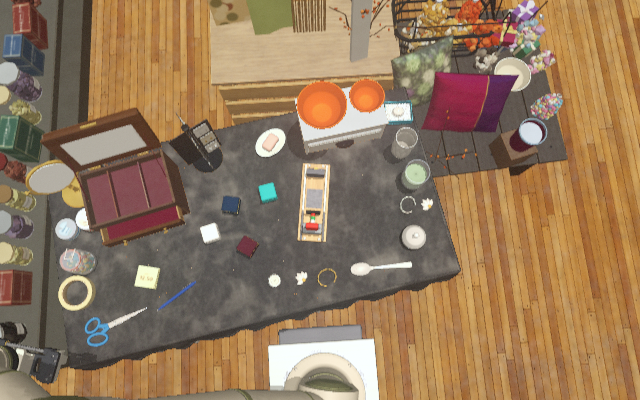

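View pics/scene0.png

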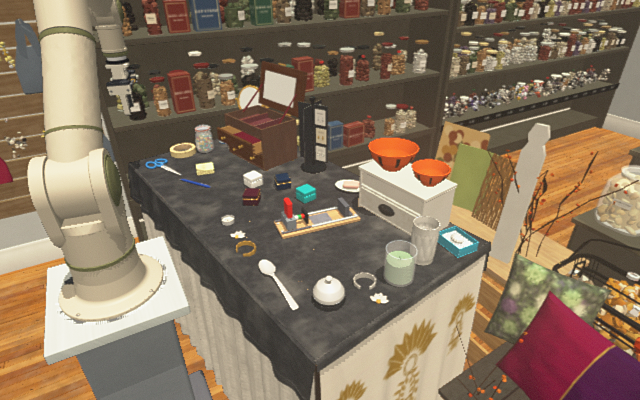

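Top view: four similar boxes – navy (231,205), maroon (247,246), turquoise (268,192) and white (209,233). The dark blue one at (231,205) fits the navy box. The press is at (314,203), with its red handle at (312,226) and its back stop at (316,172). Next I'll measure these and enlarge.

```bash
cat > m.py <<'E'
from h import *
im,d,W=pts('top0')
hsv=cv2.cvtColor(im,cv2.COLOR_RGB2HSV)
c=im[150:270,190:340]; cv2.imwrite('pics/crop0.png',cv2.resize(c,(750,600),interpolation=cv2.INTER_NEAREST)[:,:,::-1])
v,u=np.mgrid[:400,:640]
def rect(name,m,zr):
    m=m&(W[...,2]>zr[0])&(W[...,2]<zr[1]); P=W[m]
    if len(P)<5: print(name,'few',len(P)); return
    r=cv2.minAreaRect(P[:,:2].astype(np.float32)*1000)
    print(name,len(P),'rect c',np.round(r[0],1),'size',np.round(r[1],1),'ang',round(r[2],1),'z',np.round(np.percentile(P[:,2],[5,50,95]),4),'mean',P.mean(0).round(4))
def win(a,b,c,d): return (u>=a)&(u<=b)&(v>=c)&(v<=d)
rect('navytop',win(215,245,190,220),(0.032,0.06))
rect('maroontop',win(232,262,232,262),(0.032,0.06))
rect('turq',win(255,280,180,205),(0.032,0.06))
pr=win(290,335,155,250)
rect('bed+',pr,(0.007,0.016))
rect('press all',pr,(0.007,0.12))
rect('redhandle',pr&(hsv[...,1]>150)&((hsv[...,0]<8)|(hsv[...,0]>172)),(0.085,0.11))
rect('stop',win(295,335,155,190),(0.045,0.06))
rect('carriage',pr,(0.043,0.056))
E
python3 m.py
```

```text
navytop 262 rect c [585.6 256.1] size [51.2 50.9] ang 79.7 z [0.037  0.0443 0.0494] mean [0.584  0.2552 0.044 ]
maroontop 268 rect c [451.9 208.7] size [50.2 49.9] ang 56.6 z [0.0387 0.0442 0.0496] mean [0.4511 0.2079 0.0442]
turq 256 rect c [616.8 139. ] size [51.5 49.2] ang 11.9 z [0.0376 0.0438 0.0491] mean [0.6155 0.1387 0.0435]
bed+ 1147 rect c [581.2  -0. ] size [145.2 309. ] ang 86.4 z [0.0075 0.0126 0.0157] mean [ 0.5818 -0.0027  0.0121]
press all 2412 rect c [581.2  -0. ] size [145.2 309. ] ang 86.4 z [0.008  0.0163 0.0582] mean [ 0.5775 -0.0027  0.023 ]
redhandle 57 rect c [490.2   7.4] size [32.7 11.8] ang 84.4 z [0.0954 0.1006 0.1056] mean [0.4898 0.0079 0.1004]
stop 93 rect c [667.2 -15.4] size [53.8 16.9] ang 83.4 z [0.0485 0.0551 0.0591] mean [ 0.6664 -0.0155  0.0549]
carriage 203 rect c [576.   -3.2] size [ 57.9 200.4] ang 82.9 z [0.0446 0.0516 0.0555] mean [ 0.5514 -0.0012  0.0511]
```

View pics/crop0.png

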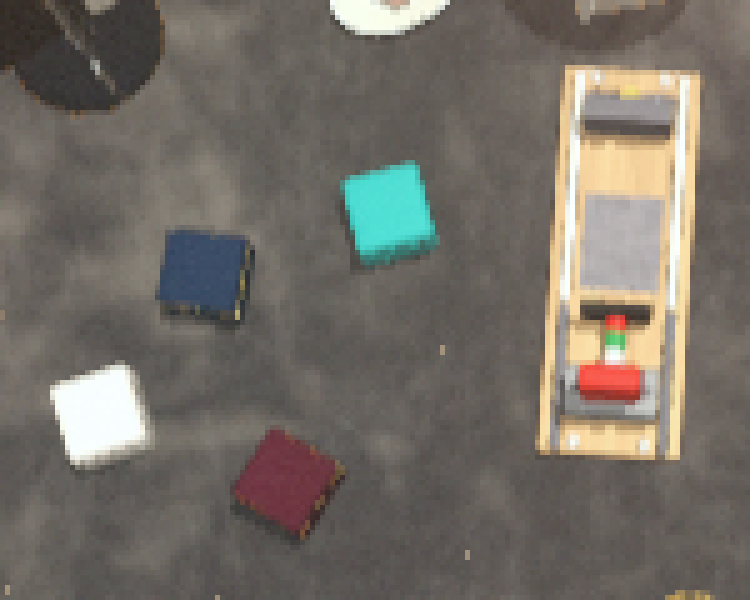

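The crop confirms navy at (231,205): dark blue with a gold band. Maroon, white and turquoise are clearly distinct from it. Now the press axes and the path clearance.

```bash
cat >> h.py <<'E'
def rows(p,yaw=None):
    """print tool-frame shift (units) to reach world p and turn so tool y axis is at yaw deg"""
    s=bot.observe(); r=R.from_quat(s['tcp_rot']); M=r.as_matrix()
    t=(M.T@(np.array(p)-s['eef_pos'])); print('t',round(s['t'],2),'tcp',s['eef_pos'].round(4),'F',np.round(s['contact_force'],2),'w',round(s['gripper_width'],4),'ff',s['finger_force'])
    print(' shift m',t.round(4),'units',(t/0.2).round(4),'rows>=',np.linalg.norm(t)/0.05)
    y=np.degrees(np.arctan2(M[1,1],M[0,1])); print(' tool y yaw',y.round(2),'tilt',np.degrees(np.arccos(-M[2,2])).round(2))
    if yaw is not None:
        a=(yaw-y+90)%180-90; print(' turn z units',round(-a/60,4),'deg world',round(a,2))
E
cat > m2.py <<'E'
from m import *
# felt: grey low-sat inside press at z~.012
S=hsv[...,1]; V=hsv[...,2]
rect('felt',win(304,323,187,210)&(S<60)&(V>90),(0.004,0.02))
wood=pr&(S>70)&(hsv[...,0]>8)&(hsv[...,0]<25)&(V>140)&(W[...,2]>0.005)&(W[...,2]<0.02)&win(296,331,160,243)
rect('wood',wood,(0.005,0.02))
rect('stop2',win(300,330,165,182)&(S<80),(0.045,0.06))
rect('carr2',win(300,325,215,240),(0.042,0.056))
# tall stuff map
for x in np.arange(0.2,0.75,0.1):
    print(round(x,1),[round(float(W[...,2][(abs(W[...,0]-x)<.05)&(abs(W[...,1]-y)<.05)&(d>0)].max(initial=-1)),2) for y in np.arange(0.0,0.85,0.1)])
rows([0.40,0.42,0.25],79.7); rows([0.586,0.256,0.2],79.7)
E
python3 m2.py | tail -25
```

```text
maroontop 268 rect c [451.9 208.7] size [50.2 49.9] ang 56.6 z [0.0387 0.0442 0.0496] mean [0.4511 0.2079 0.0442]
turq 256 rect c [616.8 139. ] size [51.5 49.2] ang 11.9 z [0.0376 0.0438 0.0491] mean [0.6155 0.1387 0.0435]
bed+ 1147 rect c [581.2  -0. ] size [145.2 309. ] ang 86.4 z [0.0075 0.0126 0.0157] mean [ 0.5818 -0.0027  0.0121]
press all 2412 rect c [581.2  -0. ] size [145.2 309. ] ang 86.4 z [0.008  0.0163 0.0582] mean [ 0.5775 -0.0027  0.023 ]
redhandle 57 rect c [490.2   7.4] size [32.7 11.8] ang 84.4 z [0.0954 0.1006 0.1056] mean [0.4898 0.0079 0.1004]
stop 93 rect c [667.2 -15.4] size [53.8 16.9] ang 83.4 z [0.0485 0.0551 0.0591] mean [ 0.6664 -0.0155  0.0549]
carriage 203 rect c [576.   -3.2] size [ 57.9 200.4] ang 82.9 z [0.0446 0.0516 0.0555] mean [ 0.5514 -0.0012  0.0511]
felt 285 rect c [590.6  -3.9] size [60.  71.1] ang 86.6 z [0.009  0.0149 0.019 ] mean [ 0.5901 -0.0036  0.0146]
wood 940 rect c [580.5  -3.8] size [ 90.  251.4] ang 82.7 z [0.009  0.0143 0.0188] mean [ 0.5783 -0.0038  0.0142]
stop2 93 rect c [667.2 -15.4] size [53.8 16.9] ang 83.4 z [0.0485 0.0551 0
[... 254 characters left out ...]
0.03, 0.03]
0.4 [0.02, 0.02, 0.05, 0.01, 0.02, 0.03, 0.03, 0.12, 0.03]
0.5 [0.11, 0.02, 0.05, 0.05, 0.14, 0.18, 0.18, 0.12, 0.04]
0.6 [0.03, 0.05, 0.05, 0.06, 0.18, 0.18, 0.23, 0.18, 0.22]
0.7 [0.22, 0.02, 0.02, 0.29, 0.29, 0.35, 0.36, 0.35, 0.24]
t 0.1 tcp [0.1763 0.7028 0.2178] F [-0.46 -0.04  0.36] w 0.093 ff 0.0
 shift m [-0.2858 -0.2199 -0.0318] units [-1.4289 -1.0997 -0.1591] rows>= 7.240327076342968
 tool y yaw 75.92 tilt 0.08
 turn z units -0.063 deg world 3.78
t 0.1 tcp [0.1763 0.7028 0.2178] F [-0.46 -0.04  0.36] w 0.093 ff 0.0
 shift m [-0.5061 -0.3337  0.0184] units [-2.5304 -1.6685  0.0918] rows>= 12.129461549038087
 tool y yaw 75.92 tilt 0.08
 turn z units -0.063 deg world 3.78
```

```bash
python3 - <<'E'
from h import *
im,d,W=pts('top0'); P=W[(d>0)&(W[...,2]>0.08)&(W[...,2]<0.6)]
for yaw in (79.7,-10.3):
    a=np.radians(yaw); q=P[:,:2]-[0.586,0.256]; l=q@[np.cos(a),np.sin(a)]; s=q@[-np.sin(a),np.cos(a)]
    k=np.maximum(abs(l)-.094,abs(s)-.0375); i=k.argsort()[:3]; print(yaw,k[i].round(3),P[i].round(3))
E
```

```text
79.7 [0.028 0.029 0.03 ] [[0.543 0.388 0.091]
 [0.542 0.389 0.097]
 [0.542 0.39  0.116]]
-10.3 [0.025 0.025 0.026] [[0.694 0.3   0.128]
 [0.696 0.299 0.181]
 [0.696 0.3   0.112]]
```

>>> {"method": "play_rows", "body": {"commands": [[[0, 0, 0], [-0.18, -0.14, -0.03], 0], [[0, 0, 0], [-0.18, -0.14, -0.03], 0], [[0, 0, 0], [-0.18, -0.14, -0.03], 0], [[0, 0, 0], [-0.18, -0.14, -0.03], 0], [[0, 0, 0], [-0.18, -0.14, -0.03], 0], [[0, 0, 0], [-0.18, -0.14, -0.03], 0], [[0, 0, 0], [-0.18, -0.14, -0.03], 0], [[0, 0, 0], [-0.18, -0.14, -0.03], 0]]}}

```text
t: 0.9
eef_pos: [0.4021, 0.4141, 0.2667]
tcp_rot: [0.123, 0.992, -0.0, -0.0]
contact_force: [0.2, 0.5, -0.3]
gripper_width: 0.0931
finger_force: 0.0
```

```bash
python3 -c "
from h import *
rows([0.586,0.256,0.2],79.7)"
```

```text
t 0.9 tcp [0.4021 0.4141 0.2667] F [ 0.24  0.46 -0.31] w 0.0931 ff 0.0
 shift m [-0.2169 -0.1086  0.0667] units [-1.0844 -0.543   0.3336] rows>= 5.031309686594679
 tool y yaw 75.92 tilt 0.02
 turn z units -0.063 deg world 3.78
```

>>> {"method": "play_rows", "body": {"commands": [[[0, 0, 0], [-0.18, -0.09, 0.0556], 0], [[0, 0, 0], [-0.18, -0.09, 0.0556], 0], [[0, 0, 0], [-0.18, -0.09, 0.0556], 0], [[0, 0, 0], [-0.18, -0.09, 0.0556], 0], [[0, 0, 0], [-0.18, -0.09, 0.0556], 0], [[0, 0, 0], [-0.18, -0.09, 0.0556], 0], [[0, 0, -0.063], [0, 0, 0], 0], [[0, 0, 0], [0, 0, 0], 0]]}}

```text
t: 1.7
eef_pos: [0.5849, 0.2571, 0.199]
tcp_rot: [0.091, 0.996, -0.0, -0.001]
contact_force: [-0.5, -0.2, 0.6]
gripper_width: 0.0931
finger_force: 0.0
```

```bash
cat > w.py <<'E'
from h import *
snap('wrist','w1'); rows([0.586,0.256,0.012],79.7)
im,d,W=pts('w1'); Z=W[...,2]
m=((d>0)&(Z>0.030)&(Z<0.052)&(np.hypot(W[...,0]-.586,W[...,1]-.256)<.05)).astype(np.uint8)
n,l,st,c=cv2.connectedComponentsWithStats(m); i=1+st[1:,4].argmax(); P=W[l==i]
r=cv2.minAreaRect(P[:,:2].astype(np.float32)*1000); print(st[i],c[i],r,np.percentile(P[:,2],[5,50,95]),im[l==i].mean(0))
E
python3 w.py
```

```text
t 1.75 tcp [0.5843 0.2584 0.1994] F [ 0.38  0.97 -0.81] w 0.0933 ff 0.0
 shift m [-0.0024 -0.002   0.1874] units [-0.0118 -0.0099  0.937 ] rows>= 3.7484309376756073
 tool y yaw 79.6 tilt 0.06
 turn z units -0.0016 deg world 0.1
[ 293  159   50   50 2368] [317.12753378 183.43032095] ((580.618408203125, 254.59576416015625), (49.81245803833008, 50.093788146972656), 78.7693862915039) [0.03942549 0.04241184 0.04368187] [41.39949324 55.671875   75.0629223 ]
```

```bash
python3 -c "
from h import *
rows([0.582,0.255,0.013],78.9)"
```

```text
t 1.75 tcp [0.5843 0.2584 0.1994] F [ 0.38  0.97 -0.81] w 0.0933 ff 0.0
 shift m [ 0.0014 -0.0037  0.1864] units [ 0.007  -0.0184  0.932 ] rows>= 3.7288495540078257
 tool y yaw 79.6 tilt 0.06
 turn z units 0.0117 deg world -0.7
```

>>> {"method": "play_rows", "body": {"commands": [[[0, 0, 0.012], [0.007, -0.016, 0], 0], [[0, 0, 0], [0, 0, 0.2], 0], [[0, 0, 0], [0, 0, 0.2], 0], [[0, 0, 0], [0, 0, 0.2], 0], [[0, 0, 0], [0, 0, 0.15], 0], [[0, 0, 0], [0, 0, 0.1], 0], [[0, 0, 0], [0, 0, 0.08], 0], [[0, 0, 0], [0, 0, 0], 0]]}}

```text
t: 2.55
eef_pos: [0.5811, 0.256, 0.0124]
tcp_rot: [0.096, 0.995, -0.001, -0.001]
contact_force: [-0.3, -1.6, -0.1]
gripper_width: 0.0927
finger_force: 0.0
```

>>> {"method": "play_rows", "body": {"commands": [[[0, 0, 0], [0, 0, 0], 160], [[0, 0, 0], [0, 0, 0], 160], [[0, 0, 0], [0, 0, 0], 160], [[0, 0, 0], [0, 0, 0], 160], [[0, 0, 0], [0, 0, 0], 160], [[0, 0, 0], [0, 0, 0], 160]], "squeeze": 12}}

```text
t: 3.15
eef_pos: [0.5827, 0.2556, 0.0142]
tcp_rot: [0.096, 0.995, 0.0, 0.0]
contact_force: [-0.1, 0.6, 3.9]
gripper_width: 0.05
finger_force: 12.4
```

>>> {"method": "play_rows", "body": {"commands": [[[0, 0, 0], [0, 0, -0.1], 160], [[0, 0, 0], [0, 0, -0.15], 160], [[0, 0, 0], [0, 0, -0.2], 160], [[0, 0, 0], [0, 0, -0.2], 160], [[0, 0, 0], [0, 0, -0.1], 160], [[0, 0, 0], [0, 0, 0], 160]]}}

```text
t: 3.75
eef_pos: [0.584, 0.2563, 0.1672]
tcp_rot: [0.096, 0.995, 0.001, 0.002]
contact_force: [-0.2, 0.0, -1.5]
gripper_width: 0.05
finger_force: 12.0
```

```bash
python3 -c "
from h import *
rows([0.55,0.07,0.16],82.7);rows([0.59,-0.005,0.16],82.7)"
```

```text
t 3.75 tcp [0.584  0.2563 0.1672] F [-0.17  0.01 -1.5 ] w 0.05 ff 11.999894678592682
 shift m [-0.0022 -0.1894  0.0065] units [-0.0112 -0.9468  0.0326] rows>= 3.7897601585608056
 tool y yaw 78.96 tilt 0.31
 turn z units -0.0623 deg world 3.74
t 3.75 tcp [0.584  0.2563 0.1672] F [-0.17  0.01 -1.5 ] w 0.05 ff 11.999894678592682
 shift m [-0.0559 -0.2553  0.0065] units [-0.2793 -1.2766  0.0326] rows>= 5.228756808913333
 tool y yaw 78.96 tilt 0.31
 turn z units -0.0623 deg world 3.74
```

>>> {"method": "play_rows", "body": {"commands": [[[0, 0, 0], [-0.002, -0.19, 0], 160], [[0, 0, 0], [-0.002, -0.19, 0], 160], [[0, 0, 0], [-0.002, -0.19, 0], 160], [[0, 0, 0], [-0.002, -0.19, 0], 160], [[0, 0, 0], [-0.002, -0.18, 0], 160], [[0, 0, -0.062], [0, 0, 0], 160], [[0, 0, 0], [0, 0, 0], 160]]}}

```text
t: 4.45
eef_pos: [0.5478, 0.0695, 0.1629]
tcp_rot: [0.064, 0.998, -0.0, -0.001]
contact_force: [0.4, 0.3, -0.7]
gripper_width: 0.0501
finger_force: 12.0
```

```bash
python3 -c "
from h import *
snap('wrist','w2'); rows([0.59,-0.005,0.16],82.7)"
```

```text
t 4.5 tcp [0.5482 0.0706 0.163 ] F [ 0.18  0.44 -0.38] w 0.0502 ff 11.999771296977997
 shift m [-0.0512 -0.0696  0.0029] units [-0.2561 -0.348   0.0147] rows>= 1.7292298281611829
 tool y yaw 82.6 tilt 0.07
 turn z units -0.0016 deg world 0.1
```

View pics/w2.png

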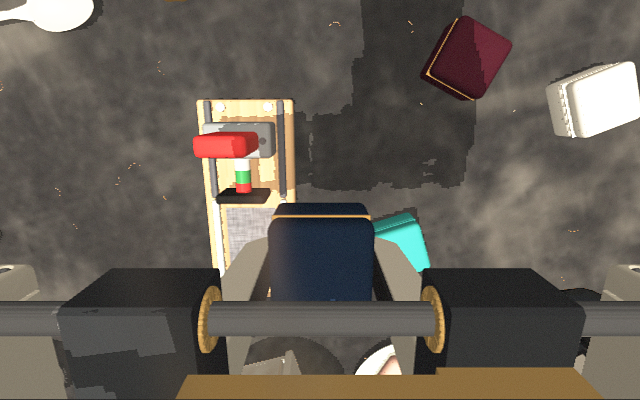

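The navy box is held square at (322,250). The press bed shows its near end corners at (197,101) and (296,100), the handle at (226,146) and the pad at (244,196). I'll measure the bed from this view.

```bash
cat > p.py <<'E'
from h import *
im,d,W=pts('w2'); Z=W[...,2]; hsv=cv2.cvtColor(im,cv2.COLOR_RGB2HSV)
v,u=np.mgrid[:400,:640]; reg=(u>185)&(u<310)&(v>90)&(v<265)&(d>0)&(u<300)
def rect(n,m):
    P=W[m]; r=cv2.minAreaRect(P[:,:2].astype(np.float32)*1000); print(n,len(P),np.round(r[0],1),np.round(r[1],1),round(r[2],1),np.percentile(P[:,2],[5,50,95]).round(4)); 
rect('bed',reg&(v<200)&(Z>0.006)&(Z<0.022))
rect('handle',reg&(Z>0.09)&(Z<.108)); P=W[reg&(Z>0.09)&(Z<.108)]; print('handle top mean',P.mean(0))
rect('carr',reg&(Z>0.042)&(Z<.0535)&(v<165)&(hsv[...,1]<60))
P=W[reg&(v<265)&(Z>0.008)&(Z<0.021)]
a=np.radians(-7.3); e=np.array([np.cos(a),np.sin(a)]); n=np.array([-e[1],e[0]]); q=P[:,:2]-[.590,-.005]
s=q@e; l=q@n; print('near end x',np.percentile(s,1))
for x in np.arange(-.13,0.0,.02):
    k=abs(s-x)<.01; print(round(x,2),k.sum(),np.percentile(l[k],[1,99]).round(4))
E
python3 p.py
```

```text
bed 5627 [501.4   4.1] [90.1 95.6] 82.6 [0.0112 0.013  0.0187]
handle 1236 [488.3   6.1] [37.9 15.4] 82.4 [0.0958 0.0992 0.1006]
handle top mean [0.48812574 0.00733596 0.09887318]
carr 1080 [491.7   5.6] [57.8 35.4] 82.6 [0.046  0.0495 0.0509]
near end x -0.135936678511462
-0.13 1800 [-0.0454  0.0416]
-0.11 771 [-0.046   0.0426]
-0.09 530 [-0.0443  0.0424]
-0.07 1517 [-0.0458  0.042 ]
-0.05 1026 [-0.046   0.0422]
-0.03 1177 [-0.0459  0.0364]
-0.01 1102 [-0.0459  0.0153]
```

```bash
python3 -c "
from h import *
rows([0.589,-0.006,0.07],82.6)"
```

```text
t 4.5 tcp [0.5482 0.0706 0.163 ] F [ 0.18  0.44 -0.38] w 0.0502 ff 11.999771296977997
 shift m [-0.0505 -0.0707  0.0929] units [-0.2524 -0.3536  0.4647] rows>= 2.5444683071761856
 tool y yaw 82.6 tilt 0.07
 turn z units 0.0001 deg world -0.0
```

>>> {"method": "play_rows", "body": {"commands": [[[0, 0, 0], [-0.084, -0.118, 0], 160], [[0, 0, 0], [-0.084, -0.118, 0], 160], [[0, 0, 0], [-0.084, -0.118, 0], 160], [[0, 0, 0], [0, 0, 0.155], 160], [[0, 0, 0], [0, 0, 0.155], 160], [[0, 0, 0], [0, 0, 0.155], 160], [[0, 0, 0], [0, 0, 0], 160], [[0, 0, 0], [0, 0, 0], 160]]}}

```text
t: 5.3
eef_pos: [0.5893, -0.005, 0.0705]
tcp_rot: [0.063, 0.998, -0.0, -0.001]
contact_force: [0.5, 0.2, -0.8]
gripper_width: 0.0498
finger_force: 12.0
```

```bash
python3 -c "
from h import *
rows([0.589,-0.006,0.028],82.6)
snap('scene','s3');snap('top','t3')
z=cv2.imread('pics/s3.png')[175:245,260:380]; y=cv2.imread('pics/t3.png')[150:250,260:360]
cv2.imwrite('pics/c3.png',cv2.resize(z,None,fx=6,fy=6,interpolation=2))"
```

```text
t 5.3 tcp [ 0.5893 -0.005   0.0705] F [ 0.54  0.19 -0.81] w 0.0498 ff 12.00003370642662
 shift m [ 0.0001 -0.0011  0.0425] units [ 0.0006 -0.0053  0.2125] rows>= 0.8502929321078045
 tool y yaw 82.72 tilt 0.1
 turn z units 0.002 deg world -0.12
```

View pics/c3.png

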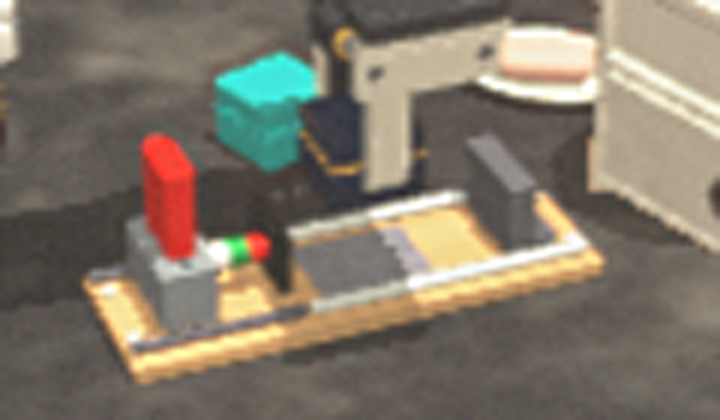

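The box hangs squarely over the felt, between the pad (crop 270,240) and the stop (505,190). Lowering.

>>> {"method": "play_rows", "body": {"commands": [[[0, 0, 0], [0, -0.005, 0.06], 160], [[0, 0, 0], [0, 0, 0.06], 160], [[0, 0, 0], [0, 0, 0.05], 160], [[0, 0, 0], [0, 0, 0.03], 160], [[0, 0, 0], [0, 0, 0], 160], [[0, 0, 0], [0, 0, 0], 160]]}}

```text
t: 6.0
eef_pos: [0.5894, -0.0069, 0.0307]
tcp_rot: [0.064, 0.998, -0.0, -0.0]
contact_force: [0.6, 0.2, -0.1]
gripper_width: 0.0498
finger_force: 12.0
```

>>> {"method": "play_rows", "body": {"commands": [[[0, 0, 0], [0, 0, 0.01], 160], [[0, 0, 0], [0, 0, 0.005], 160], [[0, 0, 0], [0, 0, 0], 160]]}}

```text
t: 6.3
eef_pos: [0.5895, -0.0069, 0.028]
tcp_rot: [0.064, 0.998, 0.0, 0.0]
contact_force: [0.5, 0.3, -1.2]
gripper_width: 0.0498
finger_force: 12.0
```

>>> {"method": "play_rows", "body": {"commands": [[[0, 0, 0], [0, 0, 0.005], 160], [[0, 0, 0], [0, 0, 0.0], 160]]}}

```text
t: 6.5
eef_pos: [0.5894, -0.0069, 0.0269]
tcp_rot: [0.064, 0.998, 0.0, 0.0]
contact_force: [0.2, -0.3, -0.8]
gripper_width: 0.0496
finger_force: 12.0
```

>>> {"method": "play_rows", "body": {"commands": [[[0, 0, 0], [0, 0, 0.005], 160], [[0, 0, 0], [0, 0, 0.0], 160]]}}

```text
t: 6.7
eef_pos: [0.5896, -0.0069, 0.0261]
tcp_rot: [0.064, 0.998, 0.0, 0.0]
contact_force: [0.6, 0.4, 2.0]
gripper_width: 0.0497
finger_force: 12.0
```

>>> {"method": "play_rows", "body": {"commands": [[[0, 0, 0], [0, 0, 0], 100], [[0, 0, 0], [0, 0, 0], 50], [[0, 0, 0], [0, 0, 0], 0], [[0, 0, 0], [0, 0, 0], 0], [[0, 0, 0], [0, 0, 0], 0], [[0, 0, 0], [0, 0, 0], 0]]}}

```text
t: 7.3
eef_pos: [0.5894, -0.0069, 0.0259]
tcp_rot: [0.064, 0.998, -0.0, -0.0]
contact_force: [-0.1, -0.4, 0.5]
gripper_width: 0.0906
finger_force: 0.0
```

>>> {"method": "play_rows", "body": {"commands": [[[0, 0, 0], [0, 0, -0.1], 0], [[0, 0, 0], [0, 0, -0.15], 0], [[0, 0, 0], [0, 0, -0.2], 0], [[0, 0, 0], [0, 0, -0.2], 0], [[0, 0, 0], [0, 0, -0.1], 0], [[0, 0, 0], [0, 0, 0], 0]]}}

```text
t: 7.9
eef_pos: [0.591, -0.0069, 0.1791]
tcp_rot: [0.064, 0.998, 0.0, 0.003]
contact_force: [0.3, 0.6, 0.4]
gripper_width: 0.0928
finger_force: 0.0
```

```bash
cat > c.py <<'E'
from h import *
snap('wrist','w4'); rows([0.445,0.013,0.18],82.6)
im,d,W=pts('w4'); Z=W[...,2]
m=((d>0)&(Z>0.0505)&(Z<0.062)&(np.hypot(W[...,0]-.589,W[...,1]+.006)<.045)); P=W[m]
r=cv2.minAreaRect(P[:,:2].astype(np.float32)*1000); print('box',len(P),r,np.percentile(P[:,2],[5,50,95]))
E
python3 c.py
```

```text
t 7.95 tcp [ 0.5901 -0.0069  0.1772] F [ 0.47  0.06 -1.4 ] w 0.0934 ff 0.0
 shift m [ 0.1464  0.0013 -0.0032] units [ 0.732   0.0064 -0.0159] rows>= 2.9289671200199807
 tool y yaw 82.69 tilt 0.17
 turn z units 0.0016 deg world -0.09
box 2536 ((587.2637939453125, -7.516754150390625), (48.65715026855469, 48.22111511230469), 82.82593536376953) [0.05096383 0.05217661 0.05341692]
```

View pics/w4.png

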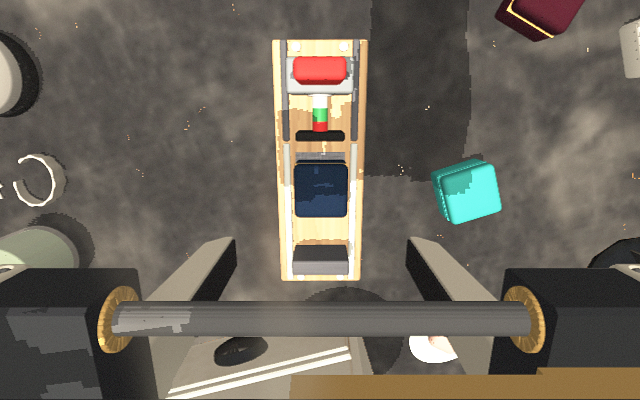

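The box stands square between the lips at (321,190), with the pad clear at (320,135). Next I go behind the handle with the fingers shut.

>>> {"method": "play_rows", "body": {"commands": [[[0, 0, 0], [0.17, 0.001, 0], 255], [[0, 0, 0], [0.17, 0.001, 0], 255], [[0, 0, 0], [0.17, 0.001, 0], 255], [[0, 0, 0], [0.17, 0.0, 0], 255], [[0, 0, 0], [0, 0, 0], 255], [[0, 0, 0], [0, 0, 0], 255]]}}

```text
t: 8.55
eef_pos: [0.4541, 0.0111, 0.1752]
tcp_rot: [0.063, 0.998, -0.0, -0.001]
contact_force: [0.7, 0.1, -0.1]
gripper_width: 0.0495
finger_force: 0.0
```

```bash
python3 -c "
from h import *
rows([0.4554,0.0105,0.068],82.6)"
```

```text
t 8.55 tcp [0.4541 0.0111 0.1752] F [ 0.68  0.13 -0.11] w 0.0495 ff 0.0
 shift m [-0.0015 -0.0004  0.1072] units [-0.0075 -0.0019  0.5362] rows>= 2.145113068379065
 tool y yaw 82.73 tilt 0.07
 turn z units 0.0022 deg world -0.13
```

>>> {"method": "play_rows", "body": {"commands": [[[0, 0, 0], [0, 0, 0], 255], [[0, 0, 0], [0, 0, 0], 255], [[0, 0, 0], [0, 0, 0.13], 255], [[0, 0, 0], [0, 0, 0.14], 255], [[0, 0, 0], [0, 0, 0.14], 255], [[0, 0, 0], [0, 0, 0.12], 255], [[0, 0, 0], [0, 0, 0], 255], [[0, 0, 0], [0, 0, 0], 255]]}}

```text
t: 9.35
eef_pos: [0.4547, 0.0109, 0.0697]
tcp_rot: [0.064, 0.998, -0.0, -0.001]
contact_force: [0.0, -0.9, 0.4]
gripper_width: 0.0001
finger_force: 0.0
```

>>> {"method": "play_rows", "body": {"commands": [[[0, 0, 0], [-0.02, 0, 0], 255], [[0, 0, 0], [-0.02, 0, 0], 255], [[0, 0, 0], [-0.015, 0, 0], 255], [[0, 0, 0], [-0.015, 0, 0], 255], [[0, 0, 0], [-0.015, 0, 0], 255], [[0, 0, 0], [-0.015, 0, 0], 255], [[0, 0, 0], [0, 0, 0], 255]]}}

```text
t: 10.05
eef_pos: [0.4741, 0.0084, 0.0699]
tcp_rot: [0.064, 0.998, -0.0, -0.001]
contact_force: [-3.0, 0.7, 1.7]
gripper_width: 0.0007
finger_force: 1.5
```

>>> {"method": "play_rows", "body": {"commands": [[[0, 0, 0], [-0.02, 0, 0], 255], [[0, 0, 0], [-0.02, 0, 0], 255], [[0, 0, 0], [-0.02, 0, 0], 255], [[0, 0, 0], [-0.02, 0, 0], 255], [[0, 0, 0], [0, 0, 0], 255]]}}

```text
t: 10.55
eef_pos: [0.491, 0.0063, 0.0698]
tcp_rot: [0.064, 0.998, -0.0, 0.0]
contact_force: [-4.1, 0.2, 1.1]
gripper_width: 0.0006
finger_force: 1.5
```

>>> {"method": "play_rows", "body": {"commands": [[[0, 0, 0], [-0.02, 0, 0], 255], [[0, 0, 0], [-0.02, 0, 0], 255], [[0, 0, 0], [-0.02, 0, 0], 255], [[0, 0, 0], [-0.02, 0, 0], 255], [[0, 0, 0], [-0.02, 0, 0], 255], [[0, 0, 0], [-0.02, 0, 0], 255], [[0, 0, 0], [-0.015, 0, 0], 255], [[0, 0, 0], [0, 0, 0], 255]]}}

```text
t: 11.35
eef_pos: [0.5177, 0.0029, 0.0699]
tcp_rot: [0.064, 0.998, 0.0, 0.0]
contact_force: [-3.3, 0.5, -2.0]
gripper_width: 0.0005
finger_force: 1.6
```

>>> {"method": "play_rows", "body": {"commands": [[[0, 0, 0], [-0.01, 0, 0], 255], [[0, 0, 0], [-0.01, 0, 0], 255], [[0, 0, 0], [0, 0, 0], 255]]}}

```text
t: 11.65
eef_pos: [0.5214, 0.0025, 0.0699]
tcp_rot: [0.064, 0.998, 0.0, 0.0]
contact_force: [-2.8, 0.8, -1.9]
gripper_width: 0.0004
finger_force: 1.7
```

>>> {"method": "play_rows", "body": {"commands": [[[0, 0, 0], [-0.01, 0, 0], 255], [[0, 0, 0], [-0.01, 0, 0], 255], [[0, 0, 0], [0, 0, 0], 255]]}}

```text
t: 11.95
eef_pos: [0.5255, 0.002, 0.07]
tcp_rot: [0.064, 0.998, 0.0, 0.0]
contact_force: [-4.0, 0.2, -1.4]
gripper_width: 0.0008
finger_force: 1.7
```

>>> {"method": "play_rows", "body": {"commands": [[[0, 0, 0], [-0.01, 0, 0], 255], [[0, 0, 0], [-0.01, 0, 0], 255], [[0, 0, 0], [0, 0, 0], 255]]}}

```text
t: 12.25
eef_pos: [0.5294, 0.0014, 0.07]
tcp_rot: [0.064, 0.998, 0.0, 0.0]
contact_force: [-2.7, -0.0, -1.3]
gripper_width: 0.0004
finger_force: 1.7
```

>>> {"method": "play_rows", "body": {"commands": [[[0, 0, 0], [-0.01, 0, 0], 255], [[0, 0, 0], [-0.01, 0, 0], 255], [[0, 0, 0], [0, 0, 0], 255]]}}

```text
t: 12.55
eef_pos: [0.5334, 0.0009, 0.07]
tcp_rot: [0.064, 0.998, 0.0, 0.0]
contact_force: [-2.9, 0.2, -0.3]
gripper_width: 0.0005
finger_force: 1.7
```

>>> {"method": "play_rows", "body": {"commands": [[[0, 0, 0], [-0.01, 0, 0], 255], [[0, 0, 0], [-0.01, 0, 0], 255], [[0, 0, 0], [0, 0, 0], 255]]}}

```text
t: 12.85
eef_pos: [0.5371, 0.0005, 0.07]
tcp_rot: [0.064, 0.998, 0.0, 0.0]
contact_force: [-3.6, -0.6, 1.2]
gripper_width: 0.0008
finger_force: 2.2
```

>>> {"method": "play_rows", "body": {"commands": [[[0, 0, 0], [-0.01, 0, 0], 255], [[0, 0, 0], [-0.01, 0, 0], 255], [[0, 0, 0], [0, 0, 0], 255]]}}

```text
t: 13.15
eef_pos: [0.5404, 0.0, 0.07]
tcp_rot: [0.064, 0.998, -0.0, -0.001]
contact_force: [-7.0, 1.4, 3.3]
gripper_width: 0.0006
finger_force: 3.2
```

>>> {"method": "play_rows", "body": {"commands": [[[0, 0, 0], [-0.01, 0, 0], 255], [[0, 0, 0], [-0.01, 0, 0], 255], [[0, 0, 0], [0, 0, 0], 255]]}}

```text
t: 13.45
eef_pos: [0.5437, -0.0004, 0.0699]
tcp_rot: [0.064, 0.998, -0.0, -0.001]
contact_force: [-7.9, 2.1, 5.0]
gripper_width: 0.0006
finger_force: 4.2
```

>>> {"method": "play_rows", "body": {"commands": [[[0, 0, 0], [-0.01, 0, 0], 255], [[0, 0, 0], [-0.01, 0, 0], 255], [[0, 0, 0], [0, 0, 0], 255]]}}

```text
t: 13.75
eef_pos: [0.5469, -0.0008, 0.0699]
tcp_rot: [0.063, 0.998, -0.0, -0.002]
contact_force: [-10.1, 2.4, 7.3]
gripper_width: 0.001
finger_force: 5.2
```

>>> {"method": "play_rows", "body": {"commands": [[[0, 0, 0], [-0.01, 0, 0], 255], [[0, 0, 0], [-0.01, 0, 0], 255], [[0, 0, 0], [0, 0, 0], 255], [[0, 0, 0], [0, 0, 0], 255]]}}

```text
t: 14.15
eef_pos: [0.55, -0.0012, 0.0699]
tcp_rot: [0.063, 0.998, -0.0, -0.002]
contact_force: [-11.8, 2.5, 8.0]
gripper_width: 0.0007
finger_force: 6.1
```

```bash
python3 - <<'E'
from h import *
F=[]
for i in range(6):
    bot.read_camera('top'); s=bot.observe(); F.append(np.r_[s['contact_force'],s['eef_pos']])
print(np.mean(F,0).round(4),np.std(F,0).round(4))
snap('scene','s5'); z=cv2.imread('pics/s5.png')[170:250,260:380]
cv2.imwrite('pics/c5.png',cv2.resize(z,None,fx=6,fy=6,interpolation=2))
E
```

```text
[-1.20364e+01  2.44990e+00  8.37970e+00  5.50000e-01 -1.20000e-03
  6.99000e-02] [0.3676 0.5763 0.5291 0.     0.     0.    ]
```

View pics/c5.png

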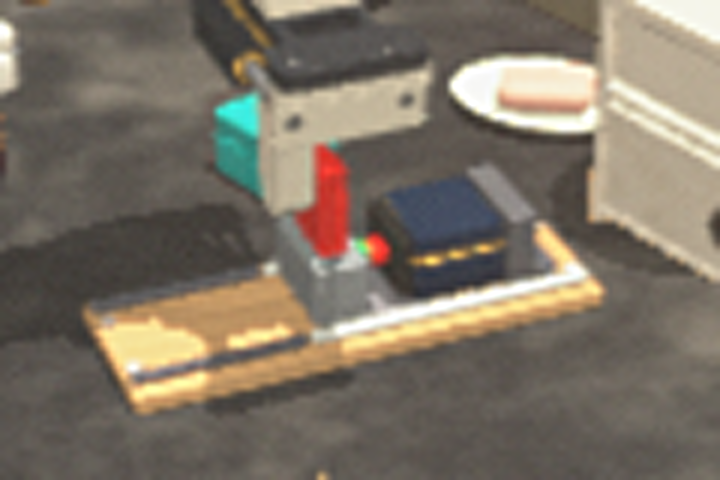

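The box is seated against the back stop and green shows at the carriage's edge (crop 365,245). The pad presses about 9 N, so one small step brings it to the middle of the band.

>>> {"method": "play_rows", "body": {"commands": [[[0, 0, 0], [-0.01, 0, 0], 255], [[0, 0, 0], [0, 0, 0], 255], [[0, 0, 0], [0, 0, 0], 255], [[0, 0, 0], [0, 0, 0], 255], [[0, 0, 0], [0, 0, 0], 255]]}}

```text
t: 15.0
eef_pos: [0.5516, -0.0014, 0.0699]
tcp_rot: [0.063, 0.998, -0.0, -0.003]
contact_force: [-12.4, 3.4, 8.5]
gripper_width: 0.0005
finger_force: 6.6
```

```bash
python3 - <<'E'
from h import *
F=[]
for i in range(8):
    bot.read_camera('top'); s=bot.observe(); F.append(np.r_[s['contact_force'],s['eef_pos']])
m=np.mean(F,0); f=-m[0]*.992+m[1]*.127; print(m.round(4),'axial',f,'pad N',f-3.3,s['t'])
if 8.5<f-3.3<12: print(bot.job_done())
E
```

```text
[-1.28102e+01  2.80460e+00  9.28550e+00  5.51600e-01 -1.40000e-03
  6.99000e-02] axial 13.06392126265389 pad N 9.763921262653891 15.4
the job is handed in; nothing more can be done
None
```

The navy box is square in the press against the back stop, and the arm is holding the handle in the green band with about 9.8 N on the box (estimated from wrist force); I handed the job in at 15.4 s, and no verdict was shown.

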